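# Swap the cells in the garage charger and set its thumbwheel

## Robot

A 7-joint arm with a two-finger parallel gripper is mounted at the origin on the work surface. World frame = base frame: x ahead of the robot, y to its left, z up, the work surface at z = 0. Lengths are in m, angles in rad, forces in N, time in s.
With the tool pointing down it reaches from about 0.4 to 0.75 m from the base axis. Payload 19.5 kg.
Tool frame: the origin (TCP) lies on the centre line of the jaws, within the pads' length; the fingertips stand manip.tcp_to_tips ahead of it and the grasp point (between the pads) is the TCP (manip.tcp_to_tips is the distance from the TCP to the fingertips, in m); z points along the fingers, y is the direction in which the jaws open and shut (so a half turn about z gives the same grasp; the last joint's range is limited). The gripper opens to 85 mm and grips with 20 to 120 N. Pads are 22 mm wide; open, the fingers measure 114 mm over their backs; the gripper's body (76 mm by 85 mm) begins 54 mm behind the grasp point. The pads swing forward as they close: fully open they stand 13 mm farther back than shut.
Start: joints at [1.068, 0.707, -0.028, 1.485, 0.022, 0.951, -0.075], TCP at [0.256, -0.515, 0.25] pointing down, gripper open.
Joint ranges: [-2.71, 2.71], [-0.32, 2.16], [-1.57, 1.52], [0, 2.45], [-1.46, 4.6], [0, 2.02], [-2.83, 2.83]. Speed limits (rad/s): [1.89, 1.89, 2.57, 2.57, 3.01, 3.01, 3.01].

## Interface

Orientations are given as a 3x3 rotation matrix whose columns are the frame's x, y, z axes.
In Python, from bench import manip, viewer, workorder, sensors gives the robot as it stands. Calls block until the motion is done:
- manip.move_ptp(position, orientation): joint-space move of the TCP to a pose.
- manip.move_linear(position, rotation=None, v=0.15, max_force=None): straight line of the TCP; rotation=None keeps the orientation; v is the mean speed in m/s. With max_force (N) it stops when the force on the tool has changed by that much, and returns True; else False.
- manip.set_joints(angles): joint-space move.
- manip.grip(opening): opening from 0.0 (shut) to 1.0 (fully open); the grip force is fixed at half the most; returns when the fingers have stopped.
- manip.dwell(seconds).
- manip.inverse_kinematics(position, orientation): joint angles nearest the present ones, or None.
- viewer.read_camera(name): name is "scene" or "top"; returns the picture (400x640x3 uint8, red, green, blue); there is no depth.
- viewer.get_calibration(name): a dict with "K" (3x3 intrinsics, pixels), "dist" ([k1, k2, p1, p2, k3] as OpenCV has them; the pictures are not rectified), "R" (3x3) and "t" (3): a world point X has camera coordinates R X + t. Camera axes: x right, y down, z forward; pixel columns grow to the right and rows downward; lengths in m; the calibration is good to about 2 mm. A picture is of the moment at which its call begins. get_calibration takes no time and is no camera call.
A pose or a line that the arm cannot do raises manip.PlanningError and nothing moves.
- workorder.hand_in(): hands the job in, once; it reports no verdict.
Readings, each from a call of its own:
- sensors.get_clock(): time.
- sensors.get_qpos(): joint angles.
- sensors.get_qvel(): joint speeds.
- sensors.get_joint_torque(): joint torques, N m.
- sensors.get_eef_pos(): TCP position.
- sensors.get_tcp_rot(): TCP orientation.
- sensors.get_ft_force(): force on the tool from outside, world axes, zero at the start.
- sensors.get_moment(): the same for the moment, N m.
- sensors.get_grip_width(): opening from 0.0 (shut) to 1.0 (fully open).
Only numpy, scipy, OpenCV 4.12 (cv2) and the standard library are available. Lean on these libraries where they do the work, as an engineer would, in place of code of your own. Each camera call takes 0.05 s, during which the arm holds its last target. There are 200 camera calls.

## Task

The orange cells in the charger are done: first roll the thumbwheel back to off, then move each orange cell into a groove of its own in the wooden rack and lay every green flat cell from the tray into a charger bay of its own, button end to the red contacts, letting it settle down into the vee. Only when all of that is done, roll the thumbwheel up four clicks from off, so that its black line stands at the red tick. Leave the other things on the bench where they are.

Things in the scene. Friction and masses are not known exactly. Their poses are not given: they have to be found in the camera images.
- charger: Black four-bay charger for D cells, fixed, 120 mm (x) by 310 mm (y). Origin on the bench under the bays' middle line; x points to its rear (plus, red) side, y to its left, z up. Bays lie along x at y = -60, -2, 56, 114 mm. Front bar (minus, 36 mm high) and rear housing (plus, 50 mm high, red plates) leave 67 mm between them for a cell. Control end: y -106 to -162 mm, 40 mm high.
- bay1 (a point): Middle of a cell seated in bay 1, next to the thumbwheel; 30.6 mm above the bench; axes as the charger's. A bay is a grey 45-degree vee under each end of the cell, ribs between bays 26.5 mm high; within 18.5 mm of the bay's middle (x) an open finger channel, floor 12 mm above the bench, runs across all bays.
- bay2 (a point): The same for bay 2, 58 mm to the left (charger +y) of bay 1.
- bay3 (a point): The same for bay 3, 116 mm to the left (charger +y) of bay 1.
- bay4 (a point): The same for bay 4, 174 mm to the left (charger +y) of bay 1.
- wheel (a joint): Yellow knurled thumbwheel on the charger, 14 mm wide, 48 mm across 20 ridges, axle along charger y. 0 = off (stop); grows as the rim's top rolls to the rear (charger +x); a sprung click every 0.3142 rad (7.5 mm of rim), 6 clicks to the far stop. Rim force per click about 1.5 N: rub it with a fingertip pressed on with 5 to 15 N. It settles in the nearest click when let go.
- wheel_top (a point): Fixed point at the top of the thumbwheel's rim, above its axle, 60 mm above the bench; axes as the charger's. A black line across the rim shows the setting against seven ticks on the grey cheeks (40 mm across) on both sides of the wheel: broad white tick at the front = off, red tick just behind the top = fourth click.
- red_side (a point): Point on the red plus (rear) side of the charger, at charger x = 45, y = 28, z = 31 mm; axes as the charger's.
- groove1 (a point): Middle of a cell seated in groove 1 of the fixed wooden rack (90 mm x, 186 mm y), 30.6 mm above the bench; x runs along the groove. Same vee section as the charger's bays (ribs 26.5 mm, finger channel within 18.5 mm of the middle, floor at 12 mm); lips 28 mm high at the ends leave 70 mm for a cell, which may lie either way round.
- groove2 (a point): The same for groove 2, 58 mm to the left (rack +y) of groove 1.
- groove3 (a point): The same for groove 3, 116 mm to the left (rack +y) of groove 1.
- flat1: Flat D cell, green, 33.2 mm across, body 59 mm long plus a 1.5 mm steel button at one end (white band there), about 150 g; three or four are present, others None. Origin: middle of the body, on its axis; x points along the axis to the button. Starts lying in a fixed grey steel tray (230 x 250 mm, floor 4 mm thick, rim 12 mm high), axis 20.6 mm above the bench.
- flat2: Flat D cell, green, 33.2 mm across, body 59 mm long plus a 1.5 mm steel button at one end (white band there), about 150 g; three or four are present, others None. Origin: middle of the body, on its axis; x points along the axis to the button. Starts lying in a fixed grey steel tray (230 x 250 mm, floor 4 mm thick, rim 12 mm high), axis 20.6 mm above the bench.
- flat3: Flat D cell, green, 33.2 mm across, body 59 mm long plus a 1.5 mm steel button at one end (white band there), about 150 g; three or four are present, others None. Origin: middle of the body, on its axis; x points along the axis to the button. Starts lying in a fixed grey steel tray (230 x 250 mm, floor 4 mm thick, rim 12 mm high), axis 20.6 mm above the bench.
- flat4: Flat D cell, green, 33.2 mm across, body 59 mm long plus a 1.5 mm steel button at one end (white band there), about 150 g; three or four are present, others None. Origin: middle of the body, on its axis; x points along the axis to the button. Starts lying in a fixed grey steel tray (230 x 250 mm, floor 4 mm thick, rim 12 mm high), axis 20.6 mm above the bench.
- full1: Charged D cell, orange, same size and axes as the flat ones; at the start it lies in a charger bay; there are two or three, the others are absent (None).
- full2: Charged D cell, orange, same size and axes as the flat ones; at the start it lies in a charger bay; there are two or three, the others are absent (None).
- full3: Charged D cell, orange, same size and axes as the flat ones; at the start it lies in a charger bay; there are two or three, the others are absent (None).
- full4: Charged D cell, orange, same size and axes as the flat ones; at the start it lies in a charger bay; there are two or three, the others are absent (None).
- torch: Bystander: lantern torch, black barrel and yellow head, 190 mm long, lying; origin under it.
- tape_measure: Bystander: yellow tape measure, 70 x 36 x 62 mm.
- glue: Bystander: white glue bottle, 60 mm across, 170 mm high, standing.
- spray_can: Bystander: blue spray can, 66 mm across, 190 mm high, standing.
- screwdriver: Bystander: screwdriver with red handle, lying.
Not all that is in view belongs to the job. What is shaped like the flat3 but purple or yellow is not meant.

How it is judged:
By the outcome, as a careful person would: the job done as asked, in the order asked, and still so for the second after the job is handed in, with the robot touching nothing.
Of flat1, flat2, flat3, flat4 only 3 to 4 are there at a start; the rules pass over those that are not, and their reading is None.
Of full1, full2, full3, full4 only 2 to 3 are there at a start; the rules pass over those that are not, and their reading is None.
At some moment in a run one of flat1, flat2, flat3, flat4 may be knocked a few centimetres aside while the robot is not near it.
Once in a run the grip may slacken for a moment while it holds something.
It also fails if it takes over 210 s, if anything falls off the work surface, if the arm or the gripper's body presses on something with over 40 N, if the wrist force passes 120 N, or if a joint passes its speed limit or range.

## Working session

There is one attempt and no reset: what is moved stays moved. The work goes in short steps, each a Python script; the robot and the scene stay as the last script left them, time stands still between calls to the robot, and variables do not carry over. Pictures are saved under pics/ and viewed, about 12 in all and at most 16, crops included, and the job is handed in when it is done.

```bash
ls; mkdir -p pics
python3 - <<'E'
from bench import manip, viewer, workorder, sensors
import cv2, numpy as np
for n in ("scene","top"):
    im=viewer.read_camera(n); cv2.imwrite(f"pics/{n}0.png",im[:,:,::-1]); c=viewer.get_calibration(n); print(n,c)
print(manip.tcp_to_tips,sensors.get_clock(),sensors.get_tcp_rot(),sensors.get_grip_width())
E
```

```text
pics
scene {'K': array([[457.01199503,   0.        , 312.69195877],
       [  0.        , 457.01199503, 193.82124738],
       [  0.        ,   0.        ,   1.        ]]), 'dist': array([-0.04788983,  0.        ,  0.        ,  0.        ,  0.        ]), 'R': array([[-0.28156145,  0.95941444, -0.01571914],
       [ 0.70366225,  0.19531228, -0.68316363],
       [-0.65236691, -0.2034135 , -0.73009613]]), 't': array([ 0.20108532, -0.34390473,  1.64461854])}
top {'K': array([[363.65045047,   0.        , 324.60136358],
       [  0.        , 363.65045047, 194.40632519],
       [  0.        ,   0.        ,   1.        ]]), 'dist': array([-0.04443925,  0.        ,  0.        ,  0.        ,  0.        ]), 'R': array([[ 1.07190986e-02, -9.99942548e-01, -2.73144799e-05],
       [-9.94528285e-01, -1.06582205e-02, -1.03922529e-01],
       [ 1.03916267e-01,  1.14112085e-03, -9.94585395e-01]]), 't': array([-0.0407549 ,  0.52215081,  0.94603976])}
0.019 0.1 [[ 8.95705656e-01  4.44647220e-01 -4.76588307e-04]
 [ 4.44647472e-01 -8.95705262e-01  8.41871640e-04]
 [-5.25467704e-05 -9.65982976e-04 -9.99999532e-01]] 0.9988110776509795
```

View pics/top0.png

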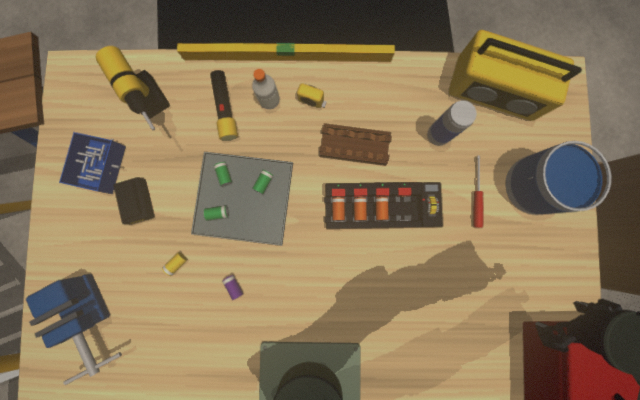

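View pics/scene0.png

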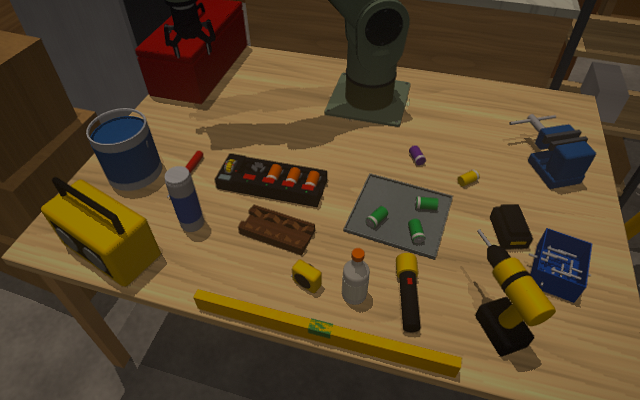

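Top view: the charger is at about (383,205), red side up, with orange cells in bays 2–4 at (382,207), (360,207) and (338,207). The bay at (404,207) is empty and the wheel is at (433,206). The rack is at (355,144).

Candidates for a flat cell:
- **Green, in the tray:** (222,174), (263,182) and (216,213). These are the ones to move.
- **Look-alikes to leave:** yellow at (175,263) and purple at (233,287).

I'll check this choice in a close crop.

Run:
```python
import cv2, numpy as np
im=cv2.imread("pics/top0.png")
a=cv2.resize(im[120:240,190:450],None,fx=3.07,fy=3.07,interpolation=cv2.INTER_CUBIC)
a=np.clip(a*1.6,0,255).astype(np.uint8)
cv2.imwrite("pics/c1.png",a)
h=cv2.cvtColor(im,cv2.COLOR_BGR2HSV)
for n,lo,hi in (("green",(50,90,40),(85,255,255)),("orange",(5,150,100),(14,255,255)),("red",(0,150,60),(4,255,255)),("yellow",(18,140,90),(32,255,255)),("brown",(3,60,20),(15,200,110))):
    m=cv2.inRange(h,lo,hi); m[:120]=0;m[240:]=0;m[:,:190]=0;m[:,470:]=0
    k,l,s,c=cv2.connectedComponentsWithStats(m)
    print(n,[(s[i].tolist(),c[i].round(1).tolist()) for i in range(1,k) if s[i,4]>12])
```

```text
green [([216, 166, 15, 18, 185], [222.7, 174.4]), ([253, 174, 18, 19, 190], [261.5, 183.0]), ([204, 207, 18, 13, 183], [212.3, 213.0])]
orange [([354, 194, 12, 3, 19], [358.7, 195.3]), ([333, 202, 12, 18, 203], [338.2, 210.6]), ([354, 202, 13, 18, 206], [359.9, 210.5]), ([376, 202, 13, 18, 210], [381.6, 210.3])]
red [([332, 189, 13, 7, 91], [338.0, 192.0]), ([354, 189, 13, 7, 78], [360.0, 191.5]), ([376, 188, 13, 8, 88], [382.2, 191.1]), ([398, 188, 13, 8, 86], [404.4, 191.0])]
yellow [([217, 120, 20, 19, 295], [226.2, 127.6]), ([429, 197, 8, 7, 39], [432.4, 200.0]), ([430, 205, 6, 9, 44], [432.8, 209.1])]
brown [([319, 124, 72, 41, 1782], [355.2, 144.1]), ([327, 183, 87, 37, 575], [377.4, 196.4]), ([421, 195, 8, 9, 26], [424.4, 199.2]), ([342, 199, 10, 22, 47], [346.3, 208.4]), ([397, 201, 5, 5, 13], [398.8, 202.9]), ([331, 202, 3, 19, 22], [331.9, 210.5]), ([351, 202, 5, 19, 34], [353.3, 211.7]), ([374, 202, 3, 15, 30], [375.4, 208.3]), ([408, 205, 6, 11, 23], [410.4, 210.3]), ([370, 215, 7, 13, 23], [372.4, 220.9]), ([422, 216, 6, 8, 14], [424.7, 219.3]), ([376, 218, 8, 10, 21], [379.2, 222.2]), ([396, 221, 8, 6, 14], [399.3, 223.9]), ([364, 222, 6, 6, 14], [367.4, 224.4])]
```

View pics/c1.png

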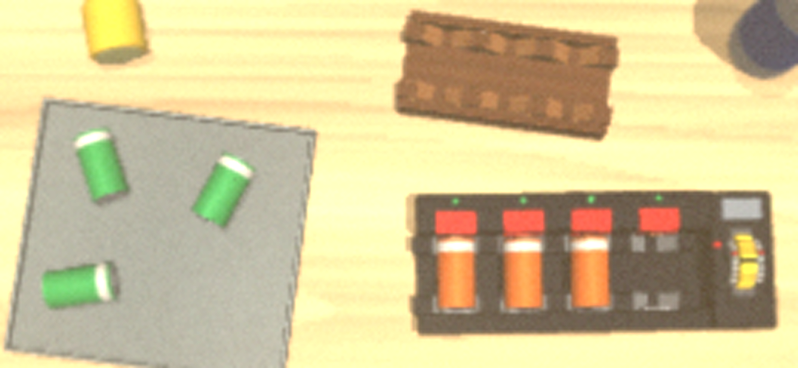

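The crop confirms it: three green cells in the tray with their bands visible, three orange cells in bays 2–4, and bay 1 empty. The black line on the wheel is near the top, at full-image (433.6,205), so several clicks from off. Next I'll turn pixels into positions.

```bash
cat > h.py <<'E'
from bench import manip, viewer, workorder, sensors
import cv2, numpy as np
def ray(n,uv,z):
    c=viewer.get_calibration(n); p=cv2.undistortPoints(np.array([[uv]],float),c["K"],c["dist"])[0,0]
    R=np.array(c["R"]); o=-R.T@c["t"]; d=R.T@[p[0],p[1],1]
    return o+d*(z-o[2])/d[2]
def proj(n,X):
    c=viewer.get_calibration(n); return cv2.projectPoints(np.array([X],float),cv2.Rodrigues(np.array(c["R"]))[0],np.array(c["t"]),c["K"],c["dist"])[0][0,0]
S=6
def cells(im,lo,hi,z,box):
    """body (colour + white band) of every cell of a colour: centre xy and unit axis to the button"""
    x0,y0,x1,y1=box
    b=cv2.resize(im[y0:y1,x0:x1],None,fx=S,fy=S,interpolation=cv2.INTER_CUBIC)
    h=cv2.cvtColor(b,cv2.COLOR_RGB2HSV); m=cv2.inRange(h,lo,hi); w=cv2.inRange(h,(0,0,125),(180,75,255))
    out=[]; px=lambda q:((q[0]+.5)/S-.5+x0,(q[1]+.5)/S-.5+y0)
    k,l,s,c=cv2.connectedComponentsWithStats(m)
    for i in range(1,k):
        if s[i,4]<90*S*S: continue
        mi=(l==i).astype(np.uint8)*255
        near=cv2.dilate(mi,np.ones((5*S,5*S)))&w
        pts=cv2.findNonZero(mi|near); r=cv2.minAreaRect(pts); q=cv2.boxPoints(r)
        wc=cv2.findNonZero(near).mean((0,1)) if near.any() else c[i]
        P=ray("top",px(r[0]),z+.008)[:2]
        e=[q[1]-q[0],q[2]-q[1]]; a=e[np.argmax(np.linalg.norm(e,axis=1))]
        if a@(wc-c[i])<0: a=-a
        A=ray("top",px(np.array(r[0])+a/2),z+.008)[:2]-ray("top",px(np.array(r[0])-a/2),z+.008)[:2]
        out.append((P,A/np.linalg.norm(A),np.linalg.norm(A),min(r[1])/S*2.6))
    return out
GREEN=((50,90,40),(85,255,255)); ORANGE=((5,140,70),(14,255,255))
def Rz(phi):
    """tool down; tool y (jaws) along world direction phi+90deg, i.e. tool x along phi"""
    c,s=np.cos(phi),np.sin(phi); return np.array([[c,s,0],[s,-c,0],[0,0,-1.]])
E
python3 - <<'E'
from h import *
np.set_printoptions(precision=4,suppress=True)
im=viewer.read_camera("top")
for n,C,z,b in(("g",GREEN,.0206,(190,145,300,250)),("o",ORANGE,.0306,(320,180,420,235))):
    for r in cells(im,*C,z,b): print(n,*r, np.degrees(np.arctan2(r[1][1],r[1][0])))
h=cv2.cvtColor(im,cv2.COLOR_RGB2HSV)
def rect(m,z,nm):
    c=max(cv2.findContours(m,0,1)[0],key=cv2.contourArea); r=cv2.minAreaRect(c); q=cv2.boxPoints(r)
    Q=np.array([ray("top",p,z)[:2] for p in q]); print(nm,r,"centre",Q.mean(0),"edges",Q[1]-Q[0],Q[2]-Q[1])
m=cv2.inRange(h,(0,60,10),(15,220,130)); m[170:]=0;m[:118]=0;m[:,:305]=0;m[:,400:]=0; rect(m,.014,"rack")
v=cv2.inRange(h[:,:,2],0,75); v[:175]=0;v[235:]=0;v[:,:315]=0;v[:,455:]=0
v=cv2.morphologyEx(v,cv2.MORPH_CLOSE,np.ones((15,15))); v=cv2.morphologyEx(v,cv2.MORPH_OPEN,np.ones((9,9))); rect(v,.02,"charger")
print("wheel",ray("top",(432.6,205),.058), "reds",[ray("top",p,.05)[:2] for p in((338,192),(404.4,191))])
E
```

```text
g [0.5772 0.2427] [0.9328 0.3603] 0.055630186863043524 32.17962849934896 21.118976348664603
g [0.5547 0.1328] [ 0.9066 -0.4219] 0.055479643173300265 31.200601704915364 -24.956260318093094
g [0.4692 0.2619] [ 0.1741 -0.9847] 0.055732626328296696 30.634232076009113 -79.97527515519786
o [ 0.4841 -0.186 ] [0.9999 0.0158] 0.054584281394427635 32.781776428222656 0.9057231838567765
o [ 0.4818 -0.0711] [1.    0.007] 0.05318320491074473 32.06666005452474 0.4012167258372676
o [ 0.4824 -0.1289] [1.    0.001] 0.05320432001787605 32.5 0.05487657589572533
rack ((354.6630859375, 143.7259979248047), (69.46197509765625, 33.69046401977539), 6.458815574645996) centre [ 0.6656 -0.1165] edges [ 0.0946 -0.0093] [-0.0199 -0.1915]
charger ((383.3075866699219, 204.79837036132812), (43.87375259399414, 115.1231460571289), 89.13194274902344) centre [ 0.4972 -0.194 ] edges [ 0.0083 -0.3129] [-0.1189  0.0008]
wheel [ 0.4947 -0.3156  0.058 ] reds [array([ 0.5269, -0.0702]), array([ 0.5314, -0.2443])]
```

Run:
```python
from h import *
im=viewer.read_camera("top")
a=cv2.resize(im[180:232,370:446],None,fx=10,fy=10,interpolation=cv2.INTER_CUBIC)[:,:,::-1]
cv2.imwrite("pics/c2.png",np.clip(a*1.7,0,255).astype(np.uint8))
for c in (360,382,404): print(c,[tuple(int(v) for v in im[r,c-2:c+3].mean(0)) for r in range(186,232)])
```

```text
360 [(70, 68, 52), (77, 61, 50), (115, 62, 50), (169, 64, 51), (174, 65, 52), (174, 66, 53), (175, 66, 53), (174, 65, 52), (169, 65, 52), (134, 61, 48), (141, 71, 53), (134, 95, 69), (182, 136, 102), (188, 179, 160), (187, 181, 161), (187, 161, 134), (183, 111, 68), (184, 104, 53), (184, 104, 54), (185, 104, 55), (184, 105, 54), (185, 103, 54), (185, 105, 54), (185, 104, 55), (186, 105, 56), (186, 104, 55), (185, 104, 54), (185, 105, 54), (186, 104, 54), (185, 103, 54), (186, 105, 56), (185, 104, 55), (185, 105, 56), (172, 101, 56), (101, 77, 60), (89, 80, 70), (72, 62, 52), (70, 61, 50), (72, 63, 53), (72, 63, 52), (71, 62, 51), (78, 67, 55), (108, 90, 67), (170, 143, 101), (187, 159, 112), (188, 163, 115)]
382 [(70, 63, 50), (87, 59, 48), (142, 62, 49), (170, 64, 52), (173, 64, 51), (173, 64, 52), (172, 63, 51), (173, 65, 52), (164, 64, 53), (111, 58, 44), (114, 70, 49), (156, 108, 75), (184, 161, 133), (188, 182, 163), (187, 176, 156), (180, 131, 95), (183, 106, 57), (185, 104, 54), (184, 104, 54), (185, 103, 54), (184, 103, 52), (185, 103, 53), (184, 103, 53), (185, 103, 54), (18
[... 306 characters left out ...]
 162, 115), (189, 166, 117)]
404 [(70, 60, 49), (98, 60, 50), (164, 63, 50), (171, 64, 52), (173, 65, 52), (173, 65, 53), (173, 66, 54), (172, 64, 50), (164, 64, 51), (121, 62, 47), (105, 76, 59), (88, 79, 69), (86, 79, 71), (88, 80, 71), (86, 79, 69), (82, 74, 65), (70, 62, 52), (67, 57, 47), (70, 61, 50), (67, 58, 47), (69, 60, 50), (69, 60, 50), (68, 59, 50), (68, 58, 47), (68, 58, 47), (69, 59, 48), (69, 59, 48), (69, 60, 50), (69, 62, 50), (77, 68, 60), (83, 75, 65), (84, 76, 68), (84, 75, 67), (89, 82, 72), (104, 96, 89), (72, 63, 53), (69, 58, 49), (68, 59, 49), (69, 60, 49), (71, 62, 52), (72, 63, 52), (102, 86, 63), (164, 140, 100), (187, 163, 116), (188, 164, 116), (189, 166, 118)]
```

View pics/c2.png

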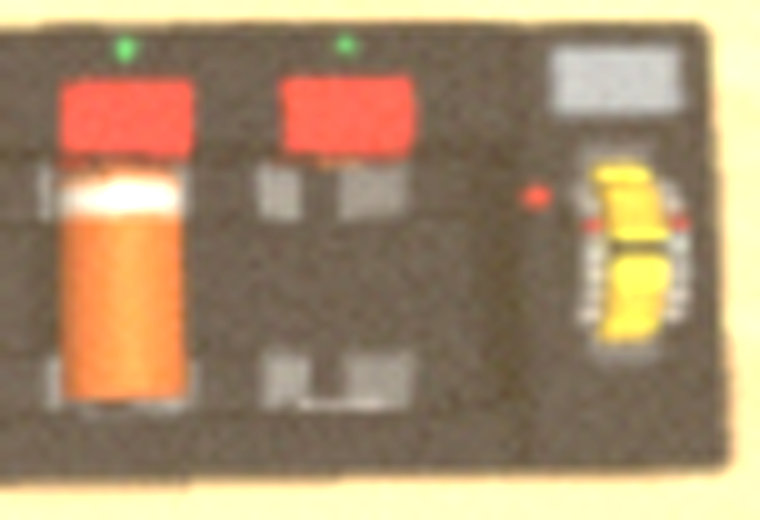

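Run:
```python
from h import *
np.set_printoptions(precision=4,suppress=True)
for n,p,z in (("chan mid",(402.9,207.95),.022),("housing face",(404,195.2),.05),("bar face",(404,220.2),.036),("bay2 cell mid",(381.7,207.7),.044),
 ("front edge",(404,227.3),.03),("wheel mid",(370+63.2-.5,180+25.2-.5),.055),("line",(433.3,204.1),.06),("tick",(433.4,202),.058)): print(n,ray("top",p,z))
```

```text
chan mid [ 0.4888 -0.2458  0.022 ]
housing face [ 0.5203 -0.2431  0.05  ]
bar face [ 0.4555 -0.2454  0.036 ]
bay2 cell mid [ 0.4874 -0.1853  0.044 ]
front edge [ 0.4369 -0.2465  0.03  ]
wheel mid [ 0.4957 -0.3167  0.055 ]
line [ 0.4969 -0.3169  0.06  ]
tick [ 0.5025 -0.3178  0.058 ]
```

```bash
cat >> h.py <<'E'
np.set_printoptions(precision=4,suppress=True)
yaw=np.radians(1.3); cy=np.array([-np.sin(yaw),np.cos(yaw)]); cx=np.array([np.cos(yaw),np.sin(yaw)])
bay=lambda k: np.array([.4882,-.2445])+.058*(k-1)*cy
ry=np.radians(-5.9); groove=lambda k: np.array([.6656,-.1165])+.058*(k-2)*np.array([-np.sin(ry),np.cos(ry)])
W=np.array([.4957,-.3167])
def best(p,phi):
    """of the two equal grasps (or just the signed one) take the one nearest the present joints"""
    q0=sensors.get_qpos(); o=[]
    for f in phi:
        q=manip.inverse_kinematics(p,Rz(f))
        if q is not None: o.append((np.abs(np.array(q)-q0).max(),f))
    return min(o)[1]
def st(s=""): print(s,"t",round(sensors.get_clock(),1),"p",sensors.get_eef_pos(),"F",np.array(sensors.get_ft_force()).round(1),"w",round(sensors.get_grip_width(),3))
def rub(dx,off,n=1,f=8):
    """press the shut fingertips on the wheel's top and push the rim by dx (charger x), starting at off"""
    s=W+off*cx; R=Rz(yaw)
    manip.move_linear([*s,.1],R)
    hit=manip.move_linear([*s,.07],v=.02,max_force=f); st(f"down {hit}")
    p=np.array(sensors.get_eef_pos())
    e=s+dx*cx
    manip.move_linear([*e,p[2]],v=.02); st("rubbed")
    manip.move_linear([*e,.1],v=.05)
E
python3 - <<'E'
from h import *
manip.grip(0.0)
manip.move_ptp([*W,.13],Rz(yaw)); st()
rub(-.015,.0075)
im=viewer.read_camera("top");
E
```

```text
t 2.2 p [ 0.4951 -0.3179  0.1304] F [-0.1 -0.3  0.3] w 0.004
down True t 3.6 p [ 0.5035 -0.3166  0.0784] F [-0.2  1.3 12.3] w 0.003
rubbed t 4.5 p [ 0.4882 -0.317   0.0785] F [-1.1 -0.4  5.9] w -0.003
```

Run:
```python
from h import *
rub(-.015,.0075)
rub(-.015,.0075)
manip.move_linear([.46,-.13,.2],v=.3); st()
o=[]
for n,z in(("top",.06),("scene",.055)):
    im=viewer.read_camera(n); u=proj(n,[*W,.055]).astype(int); print(u)
    o.append(cv2.resize(im[u[1]-18:u[1]+18,u[0]-18:u[0]+18],(390,390),interpolation=cv2.INTER_CUBIC))
cv2.imwrite("pics/w1.png",np.clip(np.hstack(o)[:,:,::-1]*1.6,0,255).astype(np.uint8))
```

```text
down True t 6.4 p [ 0.5036 -0.3166  0.0784] F [ 0.4  0.8 10.9] w 0.001
rubbed t 7.3 p [ 0.4884 -0.317   0.0785] F [ 2.4 -1.   5.5] w 0.001
down True t 9.2 p [ 0.5036 -0.3166  0.0784] F [-0.9  1.  11.5] w 0.0
rubbed t 10.1 p [ 0.4885 -0.317   0.0785] F [ 2.4 -0.2  6.1] w -0.0
 t 11.5 p [ 0.4599 -0.1312  0.1995] F [ 0.4 -0.4 -0.3] w -0.003
[432 204]
[230 161]
```

View pics/w1.png

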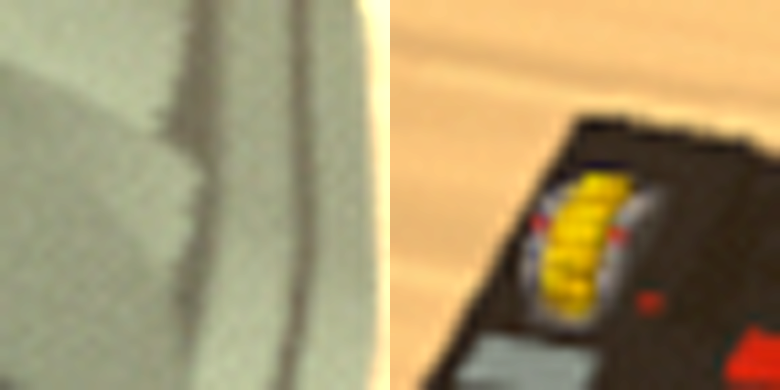

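The scene view shows the red tick near (540,225) in the crop and no black line on the visible rear side, so the line has gone to the front. The arm hides the top view, so I'll look once more with it swung away.

Run:
```python
from h import *
manip.move_linear([.45,.15,.25],v=.4)
im=viewer.read_camera("top"); u=proj("top",[*W,.055]).astype(int)
cv2.imwrite("pics/w2.png",np.clip(cv2.resize(im[u[1]-18:u[1]+18,u[0]-18:u[0]+18],(400,400),interpolation=cv2.INTER_CUBIC)[:,:,::-1]*1.6,0,255).astype(np.uint8)); st()
```

```text
t 12.8 p [0.4502 0.1483 0.2498] F [0.2 0.1 0. ] w 0.001
```

View pics/w2.png

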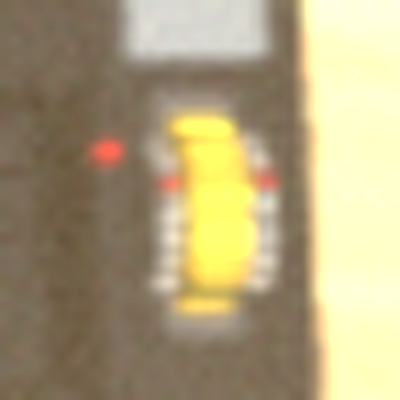

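In the crop the line is now a dark gap at about (205,292), level with the broad white tick at (165,285). The wheel is off, and the last two rubs gave the same reaction at the stop. Next, the orange cells.

```bash
cat >> h.py <<'E'
OP=.55; UP=.13
def pick(p,phi,z,op=OP):
    if sensors.get_grip_width()<op-.05 or sensors.get_grip_width()>op+.05: manip.grip(op)
    manip.move_ptp([*p,UP],Rz(phi))
    hit=manip.move_linear([*p,z],v=.1,max_force=12)
    if hit: st("PICK HIT"); 
    manip.grip(0.0); st("gripped")
    manip.move_linear([*p,UP],v=.15); st("lifted")
    return hit
def place(p,phi,z):
    manip.move_ptp([*p,UP],Rz(phi)); st("above")
    manip.move_linear([*p,z+.03],v=.12)
    hit=manip.move_linear([*p,z],v=.04,max_force=8); st(f"placed hit={hit}")
    return hit
def release():
    manip.grip(OP); p=np.array(sensors.get_eef_pos()); p[2]=UP; manip.move_linear(p,v=.15); st("released")
ZB=.037
E
python3 - <<'E'
from h import *
q0=np.array(manip.inverse_kinematics([*bay(2),UP],Rz(yaw))); print(q0)
pick(bay(2),yaw,ZB)
hit=place(groove(1),ry,ZB+.0015)
if not hit or sensors.get_eef_pos()[2]<ZB+.006: release()
E
```

```text
[ 0.2157  0.8194  0.1656  1.8182 -0.2433  0.5237 -1.0071]
gripped t 16.0 p [ 0.4871 -0.1861  0.0378] F [-1.4  4.2 10.4] w 0.369
lifted t 16.7 p [ 0.4866 -0.1864  0.1294] F [-0.7 -0.6 -2.2] w 0.367
above t 17.5 p [ 0.6587 -0.1746  0.129 ] F [-0.4  0.1 -0.2] w 0.367
placed hit=True t 18.9 p [ 0.6595 -0.1734  0.0387] F [1.9 3.2 4.1] w 0.366
released t 19.9 p [ 0.6586 -0.1738  0.1291] F [ 0.4 -0.3 -0.3] w 0.549
```

Run:
```python
from h import *
for b,g in ((3,2),(4,3)):
    pick(bay(b),yaw,ZB+.001)
    hit=place(groove(g),ry,ZB+.0025)
    if hit and sensors.get_eef_pos()[2]>ZB+.008: print("HIGH"); break
    release()
manip.move_linear([.40,-.1,.25],v=.4)
im=viewer.read_camera("top"); st()
cv2.imwrite("pics/a1.png",np.clip(cv2.resize(im[110:240,190:450],(780,390),interpolation=cv2.INTER_CUBIC)[:,:,::-1]*1.6,0,255).astype(np.uint8))
for r in cells(im,*GREEN,.0206,(190,145,300,250)): print(*r, np.degrees(np.arctan2(r[1][1],r[1][0])))
```

```text
gripped t 22.1 p [ 0.4858 -0.1281  0.0388] F [-0.7  3.5 10.3] w 0.368
lifted t 22.9 p [ 0.4853 -0.1284  0.1295] F [-0.6  0.3 -1.9] w 0.366
above t 23.7 p [ 0.6645 -0.117   0.1292] F [ 0.1 -0.6 -0.2] w 0.365
placed hit=True t 25.1 p [ 0.6655 -0.1158  0.0398] F [0.1 2.1 4.6] w 0.37
released t 26.1 p [ 0.6646 -0.116   0.1291] F [-0.9 -0.3 -0.5] w 0.55
gripped t 28.4 p [ 0.4845 -0.0701  0.0387] F [-1.4  2.9 10.1] w 0.369
lifted t 29.1 p [ 0.484  -0.0704  0.1294] F [-0.6  0.1 -2. ] w 0.368
above t 30.0 p [ 0.6706 -0.0593  0.1292] F [-0.2 -0.  -0.8] w 0.365
placed hit=True t 31.3 p [ 0.6714 -0.0581  0.0398] F [0.4 1.4 6. ] w 0.366
released t 32.4 p [ 0.6706 -0.0584  0.1292] F [ 0.5  0.1 -0.3] w 0.548
 t 33.7 p [ 0.4007 -0.0998  0.2494] F [-0.5 -1.1  0. ] w 0.55
[0.5736 0.24  ] [0.942  0.3355] 0.0638193931916466 45.8428461710612 19.603688453828664
[0.5511 0.1346] [ 0.8917 -0.4526] 0.06434627553602808 46.647028096516934 -26.91315265475659
[0.4689 0.2643] [-0.1574  0.9875] 0.06067494481510617 43.487690480550135 99.05638652407193
```

View pics/a1.png

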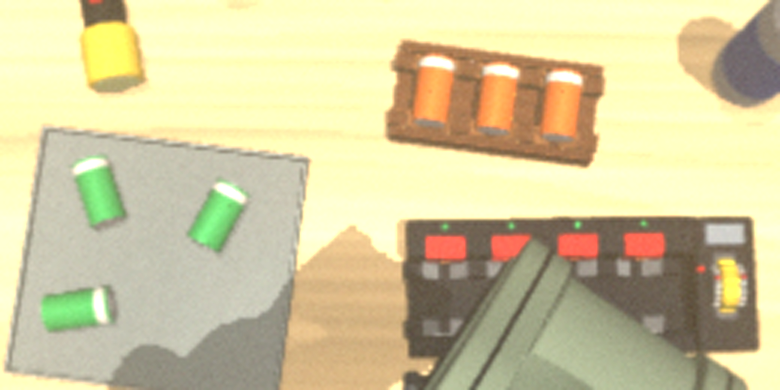

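All three orange cells are seated in the rack: crop (435,92), (498,98) and (561,105). The green cells look unmoved, but the tray is brighter now and the white-band mask leaked. I'll compare pure-colour centroids, then pick with the first fixes.

```bash
cat >> h.py <<'E'
def gcent():
    im=viewer.read_camera("top"); m=cv2.inRange(cv2.cvtColor(im,cv2.COLOR_RGB2HSV),*GREEN); m[:145]=0;m[250:]=0;m[:,:190]=0;m[:,300:]=0
    k,l,s,c=cv2.connectedComponentsWithStats(m); return [(c[i].round(1),int(s[i,4])) for i in range(1,k) if s[i,4]>60]
deg=np.radians
G={1:((.5772,.2427),deg(21.1)),2:((.5547,.1328),deg(-25)),3:((.4692,.2619),deg(-80))}
def gp(k):
    p,a=G[k]; return np.array(p)+.0017*np.array([np.cos(a),np.sin(a)]),a
E
python3 - <<'E'
from h import *
g=gcent(); print(g)
ref=[(222.7,174.4),(261.5,183.0),(212.3,213.0)]
assert all(min(np.hypot(*(c-np.array(r))) for c,_ in g)<1.2 for r in ref)
p,a=gp(2)
for P,f in((p,a),(gp(1)[0],gp(1)[1]),(gp(3)[0],gp(3)[1]),(bay(4),yaw)): print(manip.inverse_kinematics([*P,UP],Rz(f)))
pick(p,a,.0285,.75)
c=place(bay(4),yaw,.0395)
E
```

```text
[(array([222.8, 174.4]), 186), (array([261.4, 183. ]), 187), (array([212.3, 213. ]), 182)]
[-0.5342  0.9265  0.5068  1.6393 -0.6134  0.7399 -1.7401]
[-0.598   0.9633  0.3345  1.413  -0.3746  0.8282 -1.3448]
[-0.9535  0.9852  0.8181  1.7726 -0.9584  0.838  -2.6265]
[-0.0843  0.8064  0.3     1.9326 -0.4866  0.4737 -0.9815]
gripped t 36.8 p [0.5564 0.1323 0.029 ] F [-1.9  1.1  8.1] w 0.366
lifted t 37.6 p [0.5559 0.1321 0.1292] F [ 0.4 -0.3 -1.5] w 0.365
above t 38.5 p [ 0.4846 -0.0698  0.1296] F [-0.2  0.2 -1. ] w 0.362
placed hit=True t 39.9 p [ 0.484  -0.0704  0.0393] F [-0.7  0.9  7. ] w 0.367
```

Run:
```python
from h import *
release()
manip.move_linear([.40,-.2,.25],v=.4)
g=gcent(); print(g)
im=viewer.read_camera("top")
cv2.imwrite("pics/b1.png",np.clip(cv2.resize(im[110:240,190:450],(780,390),interpolation=cv2.INTER_CUBIC)[:,:,::-1]*1.6,0,255).astype(np.uint8))
if min(np.hypot(*(c-np.array((222.7,174.4)))) for c,_ in g)<1:
    p,a=gp(1); pick(p,a,.0285,.75); place(bay(2),yaw,.0395)
```

```text
released t 40.9 p [ 0.4835 -0.0703  0.1295] F [-0.5 -0.5  0.1] w 0.552
[(array([222.8, 174.4]), 187), (array([212.3, 213. ]), 183)]
gripped t 45.3 p [0.579  0.2434 0.0291] F [-2.6  0.2  7.6] w 0.366
lifted t 46.2 p [0.5784 0.2433 0.1292] F [-0.  -0.  -2.1] w 0.367
above t 47.8 p [ 0.4875 -0.1855  0.1299] F [ 0.4  0.3 -1.7] w 0.367
placed hit=True t 49.2 p [ 0.4866 -0.1862  0.0391] F [-0.1  1.2  7.6] w 0.365
```

View pics/b1.png

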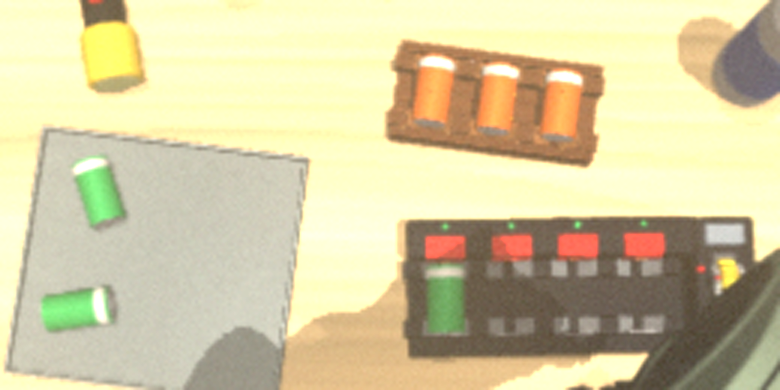

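The first green cell is seated in bay 4, band to the red side (crop 445,300). I'll release the second in bay 2 and move on to the third.

Run:
```python
from h import *
release()
manip.move_linear([.40,-.1,.25],v=.4)
g=gcent(); print(g)
if min(np.hypot(*(c-np.array((212.3,213.0)))) for c,_ in g)<1:
    p,a=gp(3); pick(p,a,.0285,.75)
    if .33<sensors.get_grip_width()<.4:
        place(bay(1),yaw,.0395)
```

```text
released t 50.2 p [ 0.4861 -0.186   0.1294] F [-0.5 -0.1  0.6] w 0.552
[(array([212.2, 213.1]), 182)]
gripped t 54.2 p [0.4697 0.2604 0.029 ] F [-0.3 -0.4  9.1] w 0.368
lifted t 55.1 p [0.4691 0.2602 0.1292] F [-0.3  0.4 -2.9] w 0.368
above t 56.9 p [ 0.4885 -0.2436  0.1298] F [-0.   0.2 -1.3] w 0.367
placed hit=True t 58.3 p [ 0.4879 -0.2441  0.0391] F [-1.   1.2  6.1] w 0.367
```

Run:
```python
from h import *
release()
manip.move_linear([.45,.15,.25],v=.4); st()
im=viewer.read_camera("top"); s=viewer.read_camera("scene")
a=cv2.resize(im[110:240,310:450],(560,520),interpolation=cv2.INTER_CUBIC)
cv2.imwrite("pics/d1.png",np.clip(a[:,:,::-1]*1.6,0,255).astype(np.uint8))
cv2.imwrite("pics/d2.png",np.clip(cv2.resize(s[140:270,200:360],(800,650))[:600,:,::-1]*1.6,0,255).astype(np.uint8))
```

```text
released t 59.4 p [ 0.4874 -0.2439  0.1293] F [-0.4  0.1 -0. ] w 0.55
 t 60.9 p [0.45   0.149  0.2498] F [-0.1 -0.5  0.6] w 0.555
```

View pics/d1.png

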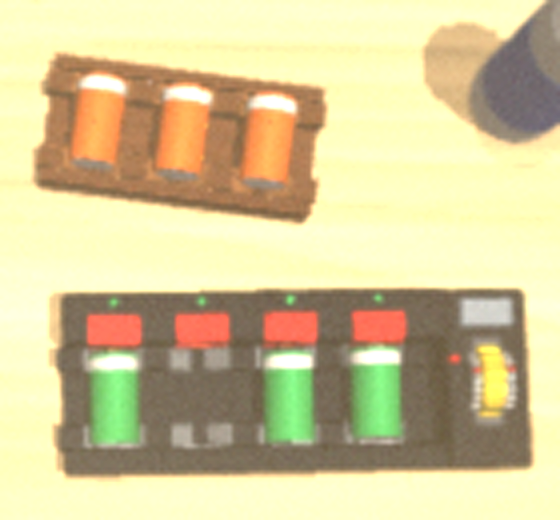

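View pics/d2.png

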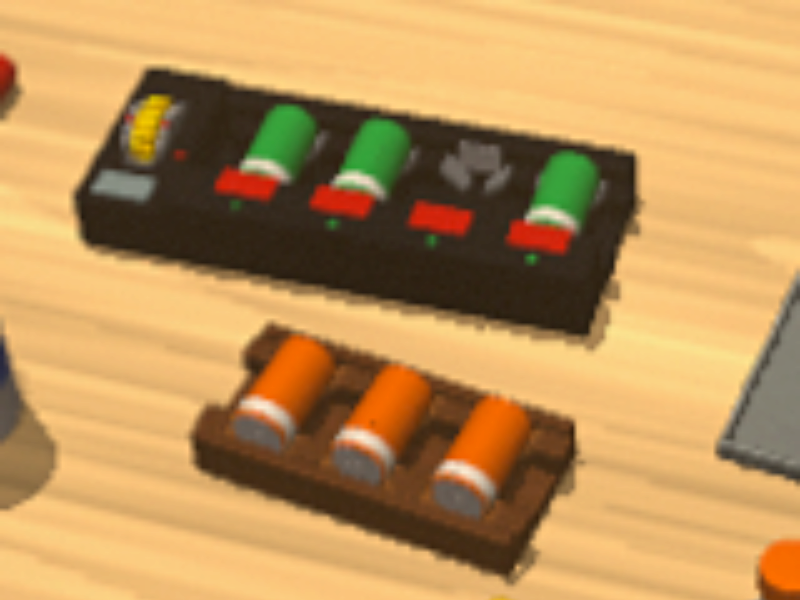

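All six cells are seated: green in bays 1, 2 and 4 with bands to red, and orange in the three grooves. Now I'll roll the wheel up.

Run:
```python
from h import *
manip.grip(0.0)
manip.move_ptp([*(W-.0077*cx),.13],Rz(yaw))
for _ in range(2): rub(.0155,-.0078)
manip.move_linear([*W,.15]); manip.move_linear([.45,.15,.25],v=.4); st()
im=viewer.read_camera("top"); u=proj("top",[*W,.055]).astype(int)
cv2.imwrite("pics/w3.png",np.clip(cv2.resize(im[u[1]-18:u[1]+18,u[0]-18:u[0]+18],(400,400),interpolation=cv2.INTER_CUBIC)[:,:,::-1]*1.6,0,255).astype(np.uint8))
```

```text
down True t 64.6 p [ 0.4879 -0.317   0.0783] F [-1.9  2.1 13.5] w -0.0
rubbed t 65.6 p [ 0.5035 -0.3166  0.0785] F [-1.   2.2  8.7] w -0.004
down True t 67.4 p [ 0.4879 -0.317   0.0783] F [-0.6  2.3 12.8] w -0.002
rubbed t 68.4 p [ 0.5035 -0.3166  0.0785] F [-0.4  1.8  7.2] w 0.003
 t 71.2 p [0.4501 0.149  0.2499] F [-0.9 -0.2 -0.4] w -0.004
```

View pics/w3.png

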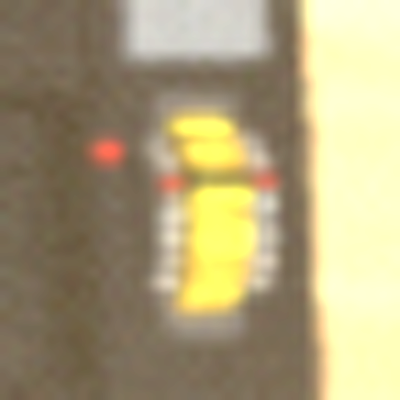

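The black line at (218,180) stands exactly between the red ticks at (170,183) and (265,180). I'll check the cell positions once more and hand in.

Run:
```python
from h import *
im=viewer.read_camera("top"); h=cv2.cvtColor(im,cv2.COLOR_RGB2HSV)
for n,C in(("green",GREEN),("orange",ORANGE)):
    k,l,s,c=cv2.connectedComponentsWithStats(cv2.inRange(h,*C)); print(n,[c[i].round(1).tolist() for i in range(1,k) if 120<s[i,4]<300 and c[i][1]<240])
print([proj("top",[*bay(k),.044]) for k in(1,2,4)],[proj("top",[*groove(k),.044]) for k in(1,2,3)])
workorder.hand_in(); st()
```

```text
green [[404.0, 209.5], [338.2, 211.1], [382.0, 210.6]]
orange [[334.0, 141.0], [355.4, 143.6], [376.6, 146.0], [477.4, 209.4]]
[array([404.1858, 207.605 ]), array([382.1608, 207.8828]), array([337.9525, 208.4263])] [array([377.1441, 143.3234]), array([355.5879, 140.8857]), array([334.0364, 138.4668])]
the job is handed in; nothing more can be done
the job is handed in; nothing more can be done
```

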